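# Turn the drying beads and draw the rake out

### The arm

A 6-joint arm with a two-finger parallel gripper is mounted at the origin on a cart in front of the work surface, level with it; the furniture and walls round the work are solid. World frame = base frame: x ahead of the robot, y to its left, z up, the work surface at z = 0. Lengths are in m, angles in rad, forces in N, time in s.
With the tool pointing down it reaches from about 0.35 to 0.775 m from the base axis. Payload 5.5 kg.
Tool frame: the origin (TCP) lies at the very end of the fingers, on their centre line; the grasp point (between the pads) lies 19 mm behind it; z points along the fingers, y is the line along which they close (so a half turn about z gives the same grasp; the last joint's range is limited). The gripper opens to 85 mm and grips with 20 to 120 N. Pads are 22 mm wide; open, the fingers measure 114 mm over their backs; the gripper's body (76 mm by 85 mm) begins 54 mm behind the grasp point. The pads swing forward as they close: fully open they stand 13 mm farther back than shut.
Start: joints at [-1.416, 0.313, 0.046, 1.304, 0, 1.431], TCP at [0.167, -0.55, 0.231] pointing down, gripper open.
Joint ranges: [-2.76, 2.76], [-0.86, 1.69], [-1.03, 1.26], [-2.2, 2.34], [-1.47, 1.5], [-3.14, 3.14]. Speed limits (rad/s): [2.57, 2.57, 3.14, 3.14, 3.14, 3.14].

### API

Orientations are given as a unit quaternion [w, x, y, z].
In Python, from workcell import env gives the robot as it stands. The module is installed in compiled form; this text tells all that it offers.
- The arm moves only by the tool jog_arm, never from a script. Its arguments are lists of equal length, an entry for each row: "gripper": the opening, from 0 (shut) to 1 (fully open); "offset": the shift along the world's x, y, z in cm, a list of three; "twist": the turn about the world's z in degrees. In form: {"gripper": [gripper, ...], "offset": [[dx, dy, dz], ...], "twist": [twist, ...]}. A call has exactly 8 rows; each row is the pose to reach, as a shift and turn from the pose commanded when the call began; what a row does not reach only later rows make up. A row lasts 1/8 s, in which the tool goes at most 62.5 mm and 10.7 degrees, less where a joint would pass 70% of its speed; a pose out of reach is approached as far as the arm can. A call with a gripper value outside its range is refused whole. The fingers move at their own pace and stop on an object; "squeeze" is the grip in N (left out, the last holds). Time passes only in rows, so rows that repeat a pose let the fingers close, or fill a call up. It gives the time, the measured TCP pose, the force, the opening and the grip force at its end, in the units of the state.
- env.get_state(): the state, without advancing time (a new reading comes with each control period).
- env.read_camera(name): name is "scene" or "top" or "wrist"; returns a dict with "image" (420x560x3 uint8, red, green, blue), "z_map" (420x560 float32, m along the optical axis (not along the pixel's ray), 0 where there is no reading), "fovy" (degrees; the focal length in pixels is half the picture's height over the tangent of half this angle, whatever the lens; pixels are square), "cx", "cy" (the principal point, pixels), "cam_to_world" (4x4, takes a point from camera to world coordinates). Camera axes: x right, y up, looking along -z (the intrinsics and any distortion apply to the point x, -y, -z); pixel columns grow to the right and rows downward; lengths in m; the calibration is good to about 2 mm. A picture is of the moment at which its call begins.
- env.hand_in(): hands the job in; it is judged then, once.
The state is a dict: "clock": time; "joint_pos": joint angles; "qvel": joint speeds; "tau": joint torques, N m; "tcp_pos": TCP position; "orientation": TCP orientation; "wrist_force": force on the tool from outside, world axes, zero at the start; "ft_torque": the same for the moment, N m; "finger_gap": finger opening in m; "grip_force": force on a finger pad.
Only numpy, scipy, OpenCV 4.12 (cv2) and the standard library are available. Lean on these libraries where they do the work, as an engineer would, in place of code of your own. Each camera call takes 0.05 s, during which the arm holds its last target. There are 200 camera calls.

### The job

The washed beads in the wooden tray need turning so they dry all round: slide the clear front pane fully back to its stop, take hold of the rake that lies in the tray and stir the beads with it until all four have plainly shifted, by half a bead's width or more, from where they lay. Then tilt the rake, draw it out through the opening without prising it against the rear pane, and finish while still holding it still in the air, the whole rake well clear, at least 5 cm above the top of the tray; leave the pane open, the beads in the tray and the other things on the bench undisturbed.

Things in the scene. Friction and masses are not known exactly. Their poses are not given: they have to be found in the camera images.
- tray: Pale wooden bead drying tray, fixed, 270 x 170 mm, 65 high; inside 250 x 150. Origin: middle of its underside, on the bench top. x axis: lengthwise to the loading end (paper card outside; roughly to the robot's right), z up. Walls 10 thick; end walls 54 high; side walls carry aluminium rails, top at z = 65, lipping inwards (141 clear between lips).
- floor_mid (a point): Middle of the tray's inner floor, 8 mm above the bench; axes as the tray's.
- rear_pane: Clear pane with aluminium front edge, fixed over the tray's rear part from the rear end to tray x = +7 mm; underside at z = 54, top 57.5. Origin and axes as the tray's. Not to be prised against.
- opening_edge (a point): Middle of the rear pane's front edge, underside (tray x = +7, z = 54 mm). With the sliding pane right back the opening is 118 mm long, from here to the loading end's wall: the 198 mm rake, its tine under the rear pane, cannot be lifted out level. Tilt its handle end up about 15 degrees with its point low, then draw it out, steeper as it comes.
- pane (a joint): The sliding clear front pane (128 x 154 x 3 mm, top at tray z = 61.5): 0 m = shut over the loading end, grows as it slides along the tray's -x over the fixed rear pane, 0.118 m = fully back at its stop. About 2 N to slide; stays where left. Starts shut or up to 30 mm open.
- pane_knob (a point): Centre of the round black knob in the middle of the sliding pane: 18 mm across, 21 mm high, standing on the pane; this point is 12 mm above the pane's top (tray z = 73.5 mm). It rides with the pane.
- rake: Glassworker's rake left lying in the tray, about 45 g, 198 mm long: round light alloy handle 18 mm across and 103 long (its own y = -4 to +99), then a thin straight steel tine 4 mm thick (y = -99 to -4). Origin: underside of its middle; y axis points to the handle end, z up, centre line at z = +9 mm (the tine's point rests 2 mm lower). It lies about lengthwise in the tray, handle at the loading end, tine under the rear pane between the beads.
- rake_tip (a point): Point of the rake's tine, on the centre line, 99 mm from the rake's middle.
- rake_end (a point): Blunt end of the rake's handle, on the centre line, 99 mm from the rake's middle.
- bead_green: Chunky green glass bead, 17 mm across, 13 high, 12 g, lying flat on the tray floor beside the tine under the rear pane, two beads either side (which is where varies). Origin: centre of its underside; z up.
- bead_amber: Chunky amber glass bead, 17 mm across, 13 high, 12 g, lying flat on the tray floor beside the tine under the rear pane, two beads either side (which is where varies). Origin: centre of its underside; z up.
- bead_red: Chunky red bead, 17 mm across, 13 high, 12 g, lying flat on the tray floor beside the tine under the rear pane, two beads either side (which is where varies). Origin: centre of its underside; z up.
- bead_blue: Chunky blue bead, 17 mm across, 13 high, 12 g, lying flat on the tray floor beside the tine under the rear pane, two beads either side (which is where varies). Origin: centre of its underside; z up.
- frit_0: Bystander: glass-frit jar with blue band, black lid, 45 x 62 high mm. Origin: middle of its underside. Not to be disturbed.
- frit_1: Bystander: glass-frit jar with yellow band, white lid, 45 x 62 high mm. Origin: middle of its underside. Not to be disturbed.
- frit_2: Bystander: glass-frit jar with purple band, black lid, 45 x 62 high mm. Origin: middle of its underside. Not to be disturbed.
- dropper: Bystander: brown dropper bottle, 34 across, 98 high mm. Origin: middle of its underside. Not to be disturbed.
- tape_roll: Bystander: roll of blue tape lying flat, 69 across, 18 high mm. Origin: middle of its underside. Not to be disturbed.
- nippers: Bystander: blue-handled nippers, 145 x 47, 12 high mm. Origin: middle of its underside. Not to be disturbed.
- notebook: Bystander: small notebook, 137 x 90, 14 thick mm. Origin: middle of its underside. Not to be disturbed. Beside it a white desk lamp is clamped to the bench's right front corner, fixed: its lower arm rises from about world (0.37, -0.34, 0) to an elbow at (0.33, -0.60, 0.40), and its upper arm runs on level, away from the bench; keep the robot's arm clear of it.
- spectacles: Bystander: purple-lensed spectacles, 136 x 45, 15 high mm. Origin: middle of its underside. Not to be disturbed.

How it is judged:
By the outcome, as a careful person would: the job done as asked, in the order asked, and still so for the second after the job is handed in, while the arm keeps its last pose, push and grip.
It also fails if it takes over 54 s, if anything falls off the work surface, if the arm or the gripper's body presses on something with over 40 N, if the wrist force passes 120 N, or if a joint passes its speed limit or range.

## Working session

There is one attempt and no reset: what is moved stays moved. The work goes in short steps, Python scripts to look and compute and a tool call to move; the robot and the scene stay as the last step left them, time stands still between calls to the robot, and variables do not carry over. Pictures are saved under pics/ and viewed, at most 13 in all, crops included, and the job is handed in when it is done.

Besides the shell and the picture viewer there is one more tool, called after "Call:" as name(argument=value, ...), one argument or row to a line, values as JSON. jog_arm: Moves the arm, as the interface text tells. Its arguments: {"type":"object","properties":{"gripper":{"type":"array"},"offset":{"type":"array"},"twist":{"type":"array"},"squeeze":{"type":"number"}},"required":["gripper","offset","twist"]}

```bash
mkdir -p pics; cat >h.py <<'E'
import numpy as np,cv2
from workcell import env
def cam(n):
    c=env.read_camera(n); f=210/np.tan(np.radians(c["fovy"])/2); return c,f
def save(c,name,box=None,s=1):
    im=c["image"][:,:,::-1]
    if box: im=im[box[1]:box[3],box[0]:box[2]]
    cv2.imwrite("pics/"+name,cv2.resize(im,None,fx=s,fy=s,interpolation=cv2.INTER_CUBIC))
def px(c,f,u,v,z=None):
    """world point at pixel; on plane world z if given else from z_map"""
    M=np.array(c["cam_to_world"]); d=np.array([(u-c["cx"])/f,-(v-c["cy"])/f,-1])
    if z is None: t=c["z_map"][int(round(v)),int(round(u))]
    else: t=(z-M[2,3])/(M[:3,:3]@d)[2]
    return M[:3,:3]@(d*t)+M[:3,3]
E
python3 - <<'E'
from h import *
for n in("top","scene"):
    c,f=cam(n); save(c,n+"0.png",s=1.4); print(n,f,c["cx"],c["cy"],np.round(c["cam_to_world"],3).tolist(),[k for k in c])
    np.savez(n+"0.npz",**{k:np.array(v) for k,v in c.items()})
print(env.get_state())
E
```

```text
top 506.6570422546252 284.4719772313768 200.7210461507952 [[-0.023, 0.997, -0.078, 0.446], [-1.0, -0.023, 0.007, 0.051], [0.005, 0.078, 0.997, 1.417], [0.0, 0.0, 0.0, 1.0]] ['image', 'z_map', 'fovy', 'cx', 'cy', 'cam_to_world']
scene 490.8627389539479 273.0489400782736 213.47177385084166 [[-0.764, 0.444, -0.468, -0.016], [-0.645, -0.506, 0.572, 0.792], [0.017, 0.739, 0.674, 0.922], [0.0, 0.0, 0.0, 1.0]] ['image', 'z_map', 'fovy', 'cx', 'cy', 'cam_to_world']
{'clock': 0.1, 'joint_pos': array([-1.41559228e+00,  3.13932985e-01,  4.51077885e-02,  1.30359174e+00,
        1.19646104e-05,  1.43120318e+00]), 'qvel': array([-0.00049152, -0.00178387,  0.00207137,  0.00110334, -0.0003302 ,
        0.00138204]), 'tau': array([ 3.00851170e-03, -4.81726742e+01,  2.99243170e+01,  1.28137349e-02,
       -5.60219587e-05, -5.75537825e-06]), 'tcp_pos': array([ 0.16699263, -0.54975324,  0.23049988]), 'orientation': array([-8.10327911e-04,  9.89156157e-01,  1.46865384e-01, -3.42613558e-07]), 'wrist_force': array([-0.04092552, -0.69797086, -0.77696996]), 'ft_torque': array([ 0.04553014, -0.01866797,  0.00611474]), 'grip_force': 0.0, 'finger_gap': 0.08535165796102116}
```

View pics/top0.png

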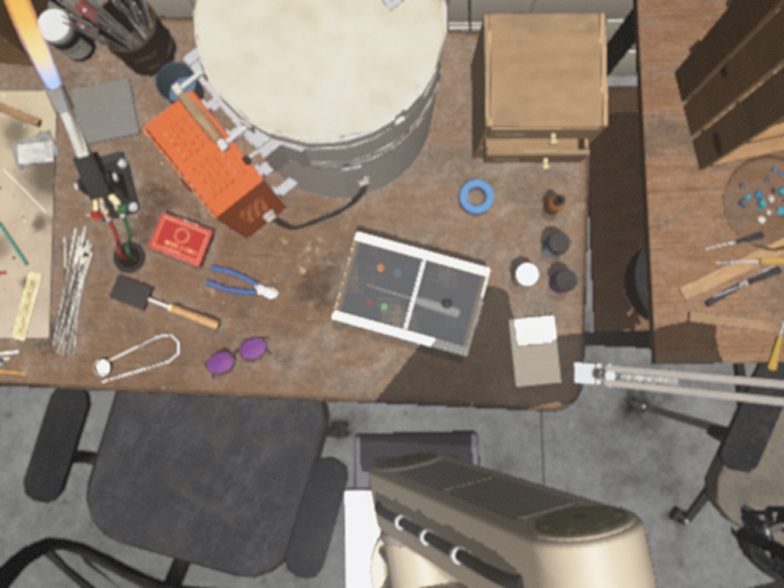

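View pics/scene0.png

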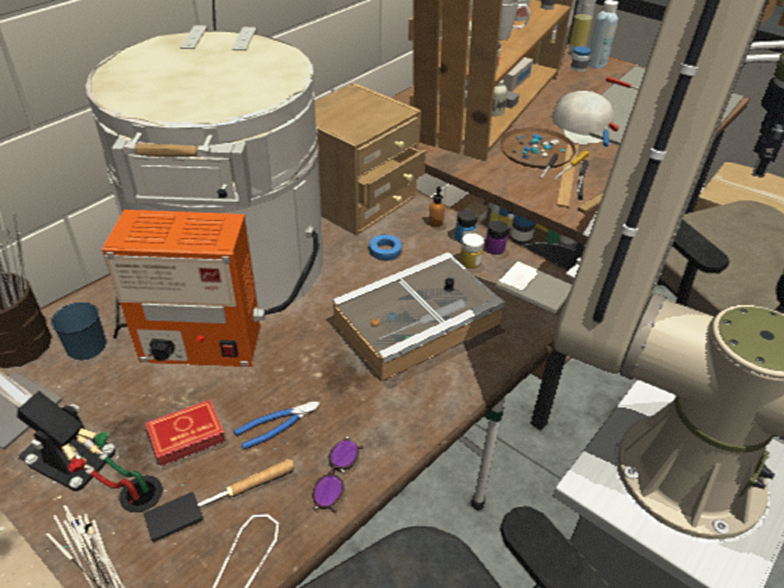

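The top picture shows the tray at about (335–490, 235–352) of the enlarged view, the knob at (446,303), the rake from about (365,285) to (460,312), and beads at (380,268), (397,273), (369,302) and (384,307). Jars stand near (525,273) and (563,280).

```bash
python3 - <<'E'
from h import *
c,f=cam("top"); save(c,"crop0.png",(230,160,360,260),6)
hsv=cv2.cvtColor(c["image"],cv2.COLOR_RGB2HSV)
print(hsv.shape)
E
```

```text
(420, 560, 3)
```

View pics/crop0.png

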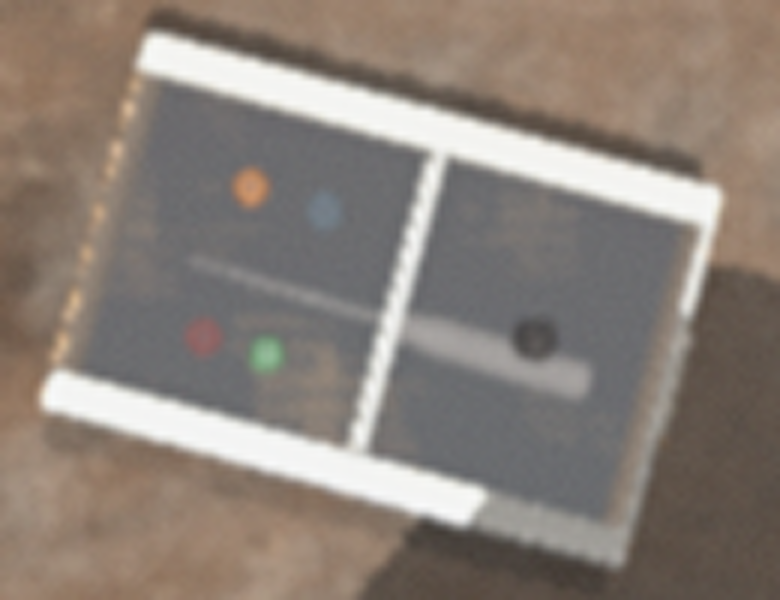

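```bash
cat >>h.py <<'E'
class T: pass
def toff(p,o,a): # world -> tray xy
    R=np.array([[np.cos(a),np.sin(a)],[-np.sin(a),np.cos(a)]]); return R@(np.array(p)[:2]-o)
E
python3 - <<'E'
from h import *
c,f=cam("top")
P=lambda u,v,z:px(c,f,230+(u-2.5)/6,160+(v-2.5)/6,z)
C=[P(*q,.065)[:2] for q in((150,33),(720,190),(625,568),(42,405))]
for i in range(4): print(C[i],np.linalg.norm(C[i]-C[(i+1)%4]))
o=np.mean(C,0); d=(C[1]-C[0])+(C[2]-C[3]); a=np.arctan2(d[1],d[0]); print("tray",o,np.degrees(a),a)
for n,q,z in[("amber",(251,187),.021),("blue",(323,211),.021),("red",(204,337),.021),("green",(267,355),.021),("tip",(192,260),.017),("end",(590,380),.017),("hstart",(403,328),.017),("knob",(536,338),.082),("bar top",(436,152),.0575),("bar bot",(360,450),.0575)]:
    p=P(*q,z); print(n,p.round(4),(toff(p,o,a)*1e3).round(1))
np.save("tray.npy",[*o,a])
E
```

```text
[0.65040543 0.11935033] 0.26462829269558774
[ 0.57387464 -0.13396997] 0.17369187022933624
[ 0.40685789 -0.08628066] 0.2682932932152029
[0.4849203  0.17040505] 0.17318173363566033
tray [0.52901456 0.01737619] -106.86312343534615 -1.8651133529119042
amber [0.5844 0.0764 0.021 ] [-72.5  35.9]
blue [0.5725 0.0434 0.021 ] [-37.5  34.1]
red [0.5156 0.0994 0.021 ] [-74.6 -36.6]
green [0.5067 0.0707 0.021 ] [-44.5 -36.8]
tip [0.5515 0.1044 0.017 ] [-89.8  -3.7]
end [ 0.4919 -0.0777  0.017 ] [101.8  -7.9]
hstart [0.5179 0.0078 0.017 ] [12.4 -7.9]
knob [ 0.5088 -0.0485  0.082 ] [68.9 -0.2]
bar top [ 0.5947 -0.0078  0.0575] [ 5.  70.1]
bar bot [0.4618 0.0296 0.0575] [  7.8 -67.9]
```

Tray is located: the measured size is 266 x 173 mm, against 270 x 170 given. The knob is at tray x≈69, so the pane is nearly shut. First I move clear of the lamp and over the knob.

Call:
jog_arm(
  gripper=[1, 1, 1, 1, 1, 1, 1, 1],
  offset=[
    [1.2, 5.8, 0],
    [2.5, 11.5, 0],
    [3.8, 17.2, 0],
    [5.3, 23, 0],
    [9, 28, 0],
    [13, 32.5, 0],
    [17.5, 36.5, 0],
    [22, 40.5, 0],
  ],
  twist=[7, 14, 21, 28, 35, 42, 49, 56.3],
)

```text
clock: 1.2
tcp_pos: [0.3883, -0.1437, 0.2317]
orientation: [0.001, 0.802, 0.598, 0.0]
wrist_force: [0.6, -1.6, 0.8]
finger_gap: 0.0852
grip_force: 0.0
```

Call:
jog_arm(
  gripper=[1, 1, 1, 1, 1, 1, 1, 1],
  offset=[
    [4, 3.5, 0],
    [8, 6.5, 0],
    [12.1, 9.6, 0],
    [12.2, 9.6, -3],
    [12.2, 9.6, -6],
    [12.2, 9.6, -6],
    [12.2, 9.6, -6],
    [12.2, 9.6, -6],
  ],
  twist=[0, 0, 0, 0, 0, 0, 0, 0],
)

```text
clock: 2.2
tcp_pos: [0.51, -0.0497, 0.1729]
orientation: [0.001, 0.803, 0.596, 0.001]
wrist_force: [-0.6, -0.2, 0.1]
finger_gap: 0.0854
grip_force: 0.0
```

```bash
python3 - <<'E'
from h import *
s=env.get_state(); print(s["clock"],s["tcp_pos"],s["orientation"],s["joint_pos"],s["wrist_force"])
c,f=cam("wrist"); save(c,"wrist1.png",s=1.4); print(f,np.round(c["cam_to_world"],3).tolist())
np.savez("w1.npz",im=c["image"],z=c["z_map"])
E
```

```text
2.2 [ 0.5099621  -0.0496678   0.17288026] [0.00108602 0.80298359 0.59599949 0.00088331] [-2.53873258e-01  2.16318542e-01 -2.28554616e-01  1.12312343e+00
  1.23509936e-05  1.61069837e+00] [-0.6268852  -0.17506764  0.12039853]
324.6708411101109 [[0.957, 0.281, 0.072, 0.529], [-0.29, 0.924, 0.249, 0.012], [0.003, -0.259, 0.966, 0.315], [0.0, 0.0, 0.0, 1.0]]
```

View pics/wrist1.png

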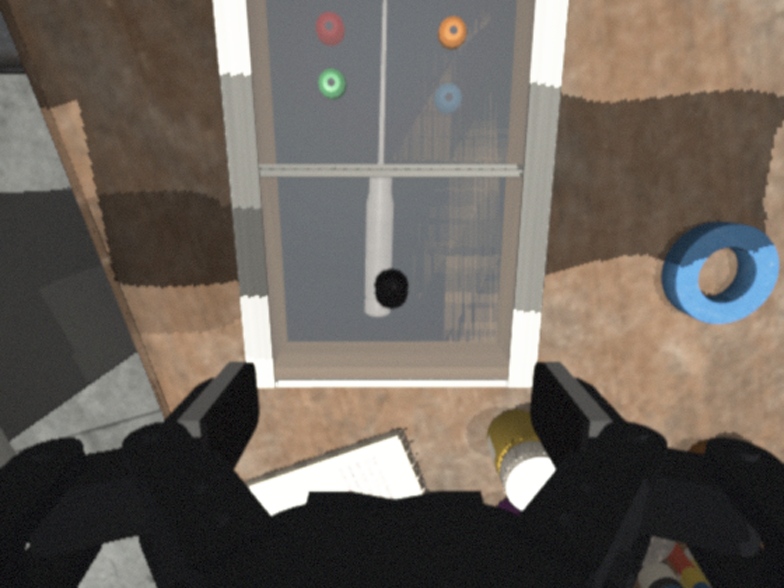

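The wrist view shows the knob at (391,288), the handle from (380,178) to (378,315), and the beads at (330,28), (453,31), (332,82) and (448,97). The rail ends are at (262,386) and (524,386), and the gripper is aligned with the tray.

```bash
python3 - <<'E'
from h import *
c,f=cam("wrist")
o=np.load("tray.npy"); a=o[2]; o=o[:2]
for n,q,z in[("amber",(453,32),.021),("blue",(448,97),.021),("red",(330,29),.021),("green",(332,84),.021),("endtop",(378,311),.021),("hstart",(380,178),.024),("tine mid",(384,60),.017),("knob",(391,286),.078),("rail end L",(260,387),.065),("rail end R",(528,387),.065),("lipL",(252,70),.065),("lipR",(528,70),.065),("lipL2",(270,340),.065),("lipR2",(515,340),.065),("barL",(262,170),.0575),("barR",(522,170),.0575)]:
    p=px(c,f,q[0]/1.4,q[1]/1.4,z); print(n,p.round(4),(toff(p,o,a)*1e3).round(1))
E
```

```text
amber [0.5851 0.0772 0.021 ] [-73.5  36.3]
blue [0.5732 0.0443 0.021 ] [-38.6  34.5]
red [0.5174 0.0993 0.021 ] [-75.  -34.9]
green [0.509  0.0712 0.021 ] [-45.7 -34.8]
endtop [ 0.493  -0.0715  0.021 ] [95.5 -8.7]
hstart [0.5203 0.0112 0.024 ] [ 8.4 -6.6]
tine mid [0.5426 0.0755 0.017 ] [-59.6  -3.9]
knob [ 0.5108 -0.0438  0.078 ] [63.9  0.4]
rail end L [ 0.4163 -0.0839  0.065 ] [129.6 -78.5]
rail end R [ 0.5705 -0.1308  0.065 ] [129.8  82.7]
lipL [0.4757 0.0801 0.065 ] [-44.6 -69.3]
lipR [0.6083 0.0401 0.065 ] [-44.7  69.3]
lipL2 [ 0.4328 -0.0575  0.065 ] [ 99.6 -70.4]
lipR2 [ 0.5698 -0.0991  0.065 ] [99.7 72.8]
barL [0.461  0.034  0.0575] [  3.8 -70. ]
barR [ 0.5967 -0.0071  0.0575] [ 3.7 71.9]
```

Call:
jog_arm(
  gripper=[0.6, 0.6, 0.6, 0.6, 0, 0, 0, 0],
  offset=[
    [0.1, 0.4, -5],
    [0.1, 0.4, -10],
    [0.1, 0.4, -10.6],
    [0.1, 0.4, -10.6],
    [0.1, 0.4, -10.6],
    [0.1, 0.4, -10.6],
    [0.1, 0.4, -10.6],
    [0.1, 0.4, -10.6],
  ],
  twist=[0, 0, 0, 0, 0, 0, 0, 0],
  squeeze=25,
)

```text
clock: 3.3
tcp_pos: [0.5098, -0.0451, 0.0672]
orientation: [0.0, 0.803, 0.596, 0.0]
wrist_force: [-4.8, 0.3, 8.0]
finger_gap: 0.0164
grip_force: 24.3
```

Call:
jog_arm(
  gripper=[0, 0, 0, 0, 0, 0, 0, 0],
  offset=[
    [0.2, 0.6, 0.2],
    [0.75, 2.5, 0.2],
    [1.4, 4.6, 0.2],
    [2.05, 6.7, 0.2],
    [2.65, 8.8, 0.2],
    [3.15, 10.4, 0.2],
    [3.4, 11.3, 0.2],
    [3.5, 11.5, 0.2],
  ],
  twist=[0, 0, 0, 0, 0, 0, 0, 0],
)

```text
clock: 4.3
tcp_pos: [0.5439, 0.068, 0.0673]
orientation: [0.002, 0.803, 0.596, -0.003]
wrist_force: [-5.9, -13.0, 0.8]
finger_gap: 0.0161
grip_force: 25.9
```

Call:
jog_arm(
  gripper=[0.6, 0.6, 0.6, 0.6, 0.6, 0.6, 0.6, 0.6],
  offset=[
    [-0.05, -0.2, 0],
    [-0.05, -0.2, 0],
    [-0.05, -0.2, 3],
    [-0.05, -0.2, 7],
    [-1.5, -4.2, 9],
    [-3, -8.2, 9],
    [-4.4, -12.2, 9],
    [-4.4, -12.2, 9],
  ],
  twist=[0, 0, 0, 0, 0, 0, 0, 0],
)

```text
clock: 5.3
tcp_pos: [0.501, -0.0543, 0.158]
orientation: [0.001, 0.804, 0.595, 0.001]
wrist_force: [0.1, 1.1, -0.5]
finger_gap: 0.0514
grip_force: 0.0
```

```bash
python3 - <<'E'
from h import *
s=env.get_state(); print(s["clock"],s["tcp_pos"],s["wrist_force"])
c,f=cam("wrist"); save(c,"wrist2.png",s=1.4)
E
```

```text
5.3 [ 0.50102311 -0.05427873  0.15799966] [ 0.14993161  1.1274684  -0.45490751]
```

View pics/wrist2.png

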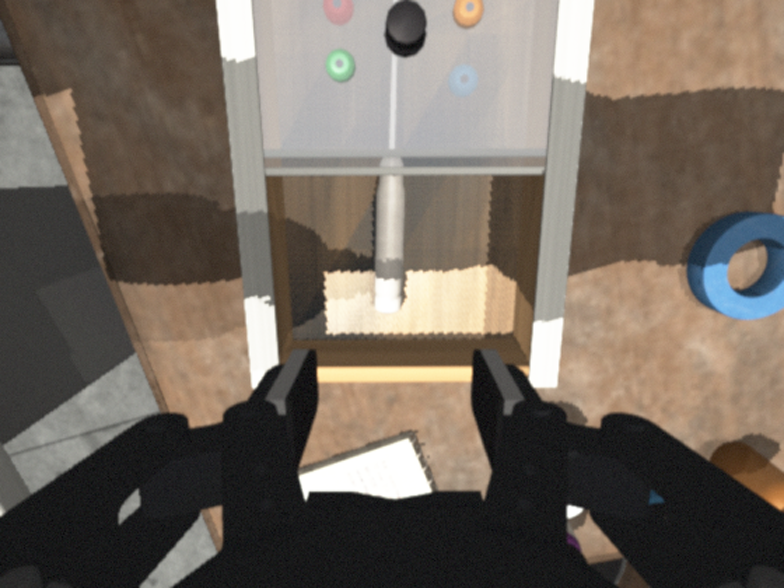

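The pane is right back, with its knob at (406,25) over the rear pane. The bare handle runs from (391,157) to (387,311).

```bash
python3 - <<'E'
from h import *
c,f=cam("wrist")
o=np.load("tray.npy"); a=o[2]; o=o[:2]
for n,q,z in[("end",(387,311),.017),("mid",(389,240),.026),("hstart",(391,157),.02),("tine",(393,90),.017),("wall top inner",(390,367),.054),("wallouter",(390,381),.054),("edge",(390,174),.0575),("endcorner floor",(390,335),.008)]:
    p=px(c,f,q[0]/1.4,q[1]/1.4,z); print(n,p.round(4),(toff(p,o,a)*1e3).round(1))
E
```

```text
end [ 0.4913 -0.0735  0.017 ] [97.9 -9.7]
mid [ 0.5067 -0.0283  0.026 ] [50.2 -8.1]
hstart [0.522  0.0174 0.02  ] [ 2.  -6.7]
tine [0.5339 0.0525 0.017 ] [-35.   -5.5]
wall top inner [ 0.4867 -0.0959  0.054 ] [120.7  -7.6]
wallouter [ 0.4841 -0.1045  0.054 ] [129.6  -7.6]
edge [0.5188 0.0084 0.0575] [11.5 -7.1]
endcorner floor [ 0.4873 -0.093   0.008 ] [117.7  -7.9]
```

Call:
jog_arm(
  gripper=[0.6, 0.6, 0.6, 0.6, 0, 0, 0, 0],
  offset=[
    [-0.4, -0.2, -5],
    [-0.4, -0.2, -10],
    [-0.4, -0.2, -14],
    [-0.4, -0.2, -14.5],
    [-0.4, -0.2, -14.5],
    [-0.4, -0.2, -14.5],
    [-0.4, -0.2, -14.5],
    [-0.4, -0.2, -14.5],
  ],
  twist=[-1.5, -1.5, -1.5, -1.5, -1.5, -1.5, -1.5, -1.5],
  squeeze=30,
)

```text
clock: 6.4
tcp_pos: [0.4988, -0.0543, 0.0141]
orientation: [0.001, 0.811, 0.586, 0.002]
wrist_force: [0.3, 2.1, 6.0]
finger_gap: 0.0157
grip_force: 30.0
```

Call:
jog_arm(
  gripper=[0, 0, 0, 0, 0, 0, 0, 0],
  offset=[
    [0.4, -0.12, 0.1],
    [0.8, -0.24, 0.1],
    [1.2, -0.36, 0.1],
    [1.6, -0.48, 0.1],
    [2.0, -0.6, 0.1],
    [2.4, -0.72, 0.1],
    [2.7, -0.8, 0.1],
    [2.7, -0.8, 0.1],
  ],
  twist=[-1, -2, -3, -4, -5, -6, -7, -7],
)

```text
clock: 7.4
tcp_pos: [0.5243, -0.0625, 0.0141]
orientation: [0.0, 0.845, 0.535, -0.0]
wrist_force: [-2.4, 0.4, 8.3]
finger_gap: 0.0156
grip_force: 30.1
```

Call:
jog_arm(
  gripper=[0, 0, 0, 0, 0, 0, 0, 0],
  offset=[
    [-0.7, 0.2, 0],
    [-1.4, 0.4, 0],
    [-2.1, 0.6, 0],
    [-2.8, 0.8, 0],
    [-3.5, 1.05, 0],
    [-4.2, 1.25, 0],
    [-5, 1.5, 0],
    [-5, 1.5, 0],
  ],
  twist=[-0.5, 1, 3, 5, 7, 9, 11, 13],
)

```text
clock: 8.4
tcp_pos: [0.4784, -0.048, 0.0152]
orientation: [0.003, 0.778, 0.628, 0.003]
wrist_force: [10.1, 1.5, 5.2]
finger_gap: 0.0153
grip_force: 38.6
```

Call:
jog_arm(
  gripper=[0, 0, 0, 0, 0, 0, 0, 0],
  offset=[
    [0.4, -0.12, 0],
    [0.8, -0.24, 0],
    [1.2, -0.36, 0],
    [1.6, -0.48, 0],
    [2.0, -0.6, 0],
    [2.3, -0.7, 0],
    [2.3, -0.7, 0],
    [2.3, -0.7, 0],
  ],
  twist=[-1, -2, -3, -4, -5, -6, -6, -6],
)

```text
clock: 9.4
tcp_pos: [0.4946, -0.0533, 0.014]
orientation: [-0.002, 0.81, 0.586, -0.001]
wrist_force: [-5.6, 2.6, 17.5]
finger_gap: 0.0156
grip_force: 40.6
```

```bash
python3 - <<'E'
from h import *
s=env.get_state(); print(s["clock"],s["tcp_pos"],s["wrist_force"])
c,f=cam("top"); t=c["image"][150:270,225:365,::-1]
d,g=cam("scene"); e=d["image"][165:285,225:365,::-1]
cv2.imwrite("pics/both3.png",cv2.resize(np.vstack([t,e]),None,fx=2.5,fy=2.5,interpolation=cv2.INTER_CUBIC)[:, :])
E
```

```text
9.4 [ 0.49461573 -0.05333493  0.01404414] [-5.55141039  2.598373   17.5440934 ]
```

View pics/both3.png

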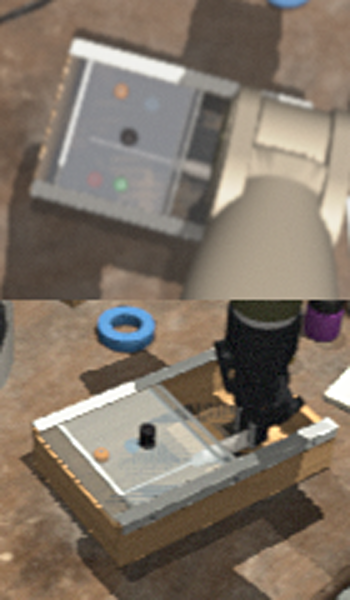

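Top half: the tine runs mid-tray, with the beads at (120,92), (151,104), (95,180) and (121,185) in the crop. They have shifted outwards, so I measure by how much.

```bash
cat >beads.py <<'E'
from h import *
def beads(c):
    f=210/np.tan(np.radians(float(c["fovy"]))/2)
    o=np.load("tray.npy"); a=o[2]; o=o[:2]
    im=c["image"].astype(int); roi=np.zeros(im.shape[:2],bool); roi[165:245,236:300]=1
    r,g,b=im[...,0],im[...,1],im[...,2]; S={"amber":(r-b)+(r-g)//2,"red":r-np.maximum(g,b),"green":g-np.maximum(r,b),"blue":b-r}
    out={}
    H={"amber":1,"blue":1,"red":-1,"green":-1}
    Y,X=np.mgrid[:420,:560]
    M=np.array(c["cam_to_world"]); d=np.stack([(X-c["cx"])/f,-(Y-c["cy"])/f,-np.ones(X.shape)],-1)@M[:3,:3].T
    W=M[:3,3]+d*((.021-M[2,3])/d[...,2])[...,None]
    t=(W[...,:2]-o)@np.array([[np.cos(a),-np.sin(a)],[np.sin(a),np.cos(a)]])*1e3
    for n,s in S.items():
        m=(abs(t[...,0]+60)<55)&(t[...,1]*H[n]>14)&(abs(t[...,1])<64)
        bg=np.median(s[m]); w=np.where(m,s-bg,0); pk=np.unravel_index(w.argmax(),w.shape)
        k=(w>w.max()*.4)&(np.hypot(Y-pk[0],X-pk[1])<6)
        out[n]=((t[k]*w[k][:,None]).sum(0)/w[k].sum()).round(1),int(w.max()),int(k.sum())
    return out
E
python3 - <<'E'
from beads import *
z=dict(np.load("top0.npz")); print(beads(z))
c,f=cam("top"); print(beads(c))
E
```

```text
{'amber': (array([-72.6,  35.6]), 125, 32), 'red': (array([-75. , -36.5]), 44, 33), 'green': (array([-45.1, -36.7]), 41, 30), 'blue': (array([-37. ,  34.2]), 19, 33)}
{'amber': (array([-71.6,  49.6]), 103, 30), 'red': (array([-73.4, -52.6]), 32, 32), 'green': (array([-44.5, -49.9]), 32, 30), 'blue': (array([-35.4,  45.1]), 14, 28)}
```

Every bead has shifted by 11–16 mm, against 8.5 mm needed. Next I lift the handle level below the pane with a light grip and see whether the tine droops by its own weight.

Call:
jog_arm(
  gripper=[0, 0, 0, 0, 0, 0, 0, 0],
  offset=[
    [0, 0, 0.5],
    [0, 0, 1],
    [0, 0, 1.5],
    [0, 0, 2],
    [0, 0, 2.6],
    [0, 0, 2.6],
    [0, 0, 2.6],
    [0, 0, 2.6],
  ],
  twist=[0, 0, 0, 0, 0, 0, 0, 0],
  squeeze=20,
)

```text
clock: 10.55
tcp_pos: [0.4968, -0.0542, 0.0391]
orientation: [-0.0, 0.811, 0.586, -0.0]
wrist_force: [0.3, -0.6, 0.5]
finger_gap: 0.0147
grip_force: 38.5
```

```bash
cat >>h.py <<'E'
def look(name):
    s=env.get_state(); print(s["clock"],s["tcp_pos"].round(4),s["wrist_force"].round(1),s["finger_gap"].round(4),s["grip_force"])
    w,f=cam("wrist"); d,g=cam("scene")
    cv2.imwrite("pics/"+name,cv2.resize(np.hstack([w["image"][:300,180:400,::-1],cv2.resize(d["image"][165:285,225:365,::-1],(350,300),interpolation=cv2.INTER_CUBIC)]),None,fx=1.4,fy=1.4,interpolation=cv2.INTER_CUBIC))
    M=w["cam_to_world"]; zm=w["z_map"]; Y,X=np.mgrid[:420,:560]
    P=np.stack([(X-w["cx"])/f*zm,-(Y-w["cy"])/f*zm,-zm],-1)@M[:3,:3].T+M[:3,3]
    o=np.load("tray.npy"); a=o[2]; t=(P[...,:2]-o[:2])@np.array([[np.cos(a),-np.sin(a)],[np.sin(a),np.cos(a)]])*1e3
    R=env.get_state()["tcp_pos"]; hy=toff(R,o[:2],a)[1]*1e3
    Z=P[...,2]*1e3
    for x in range(-90,170,8):
        m=(abs(t[...,0]-x)<4)&(abs(t[...,1]-hy)<25)&(zm>0)
        if m.any():
            i=np.argmax(np.where(m,Z,-1)); print(x,m.sum(),"maxz %.0f y %.0f p50 %.0f"%(Z.flat[i],t[...,1].flat[i]-hy,np.median(Z[m])),end="; ")
    print()
E
python3 -c "
from h import *
look('look4.png')"
```

```text
Traceback (most recent call last):
  File "h.py", line 19, in look
    s=env.get_state(); print(s["clock"],s["tcp_pos"].round(4),s["wrist_force"].round(1),s["finger_gap"].round(4),s["grip_force"])
                                                                                        ^^^^^^^^^^^^^^^^^^^^^
AttributeError: 'float' object has no attribute 'round'
```

```bash
sed -i 's/s\["finger_gap"\].round(4)/s["finger_gap"]/' h.py; python3 -c "
from h import *
look('look4.png')"
```

```text
10.55 [ 0.4968 -0.0542  0.0391] [ 0.3 -0.6  0.5] 0.014709141151424923 38.52579318396238
-26 2142 maxz 64 y -4 p50 61; -18 3970 maxz 63 y 14 p50 61; -10 3781 maxz 63 y -17 p50 61; -2 3552 maxz 63 y 9 p50 61; 6 3366 maxz 63 y 1 p50 61; 14 2293 maxz 63 y -18 p50 60; 22 1683 maxz 50 y 1 p50 8; 30 1593 maxz 51 y 1 p50 8; 38 1537 maxz 50 y -1 p50 8; 46 1461 maxz 51 y 2 p50 8; 54 2173 maxz 141 y 13 p50 48; 62 15479 maxz 140 y 19 p50 123; 70 10609 maxz 133 y 2 p50 114; 78 1705 maxz 101 y 9 p50 48; 86 1177 maxz 90 y -9 p50 49; 94 476 maxz 51 y 0 p50 49; 102 1 maxz 47 y -2 p50 47; 118 805 maxz 46 y -3 p50 32; 126 1067 maxz 46 y 3 p50 31;
```

View pics/look4.png

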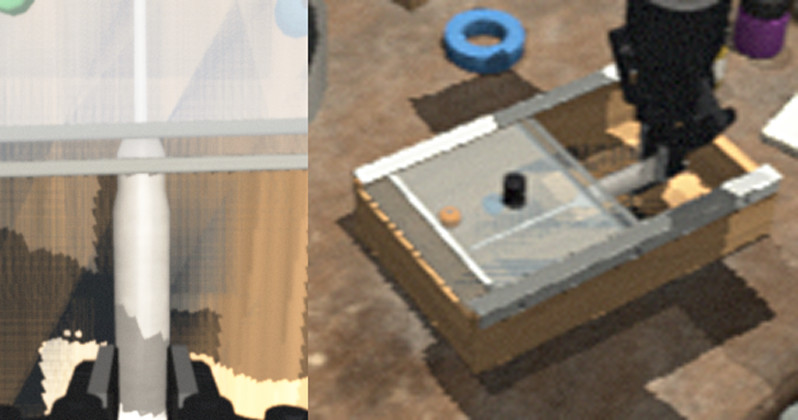

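The rake is held level, with its top at about z = 50 mm and no droop at this grip. I ease the fingers by a little.

Call:
jog_arm(
  gripper=[0.16, 0.165, 0.17, 0.175, 0.18, 0.18, 0.18, 0.18],
  offset=[
    [0, 0, 0],
    [0, 0, 0],
    [0, 0, 0],
    [0, 0, 0],
    [0, 0, 0],
    [0, 0, 0],
    [0, 0, 0],
    [0, 0, 0],
  ],
  twist=[0, 0, 0, 0, 0, 0, 0, 0],
  squeeze=20,
)

```text
clock: 11.65
tcp_pos: [0.497, -0.0542, 0.0393]
orientation: [0.0, 0.811, 0.586, 0.0]
wrist_force: [-0.1, 0.5, -0.7]
finger_gap: 0.0155
grip_force: 32.5
```

```bash
python3 -c "
from h import *
look('look5.png')"
```

```text
11.65 [ 0.497  -0.0542  0.0393] [-0.1  0.5 -0.7] 0.015531532744442965 32.48844650021056
-26 2161 maxz 63 y 20 p50 61; -18 3973 maxz 63 y 3 p50 61; -10 3773 maxz 63 y -23 p50 61; -2 3549 maxz 63 y 24 p50 61; 6 3365 maxz 63 y -10 p50 61; 14 2287 maxz 63 y -17 p50 60; 22 1678 maxz 50 y 3 p50 8; 30 1583 maxz 50 y 1 p50 9; 38 1540 maxz 51 y 1 p50 8; 46 1454 maxz 51 y -2 p50 8; 54 2205 maxz 141 y -12 p50 48; 62 15433 maxz 141 y 19 p50 123; 70 10636 maxz 133 y 24 p50 114; 78 1694 maxz 87 y 11 p50 48; 86 1174 maxz 90 y 10 p50 49; 94 488 maxz 84 y 10 p50 49; 102 1 maxz 48 y -2 p50 48; 118 798 maxz 46 y -3 p50 31; 126 1108 maxz 46 y 0 p50 31;
```

Call:
jog_arm(
  gripper=[0.185, 0.19, 0.195, 0.2, 0.2, 0.205, 0.205, 0.205],
  offset=[
    [0, 0, 0],
    [0, 0, 0],
    [0, 0, 0],
    [0, 0, 0],
    [0, 0, 0],
    [0, 0, 0],
    [0, 0, 0],
    [0, 0, 0],
  ],
  twist=[0, 0, 0, 0, 0, 0, 0, 0],
)

```text
clock: 12.75
tcp_pos: [0.4971, -0.0542, 0.0393]
orientation: [0.0, 0.811, 0.586, 0.0]
wrist_force: [0.6, -0.2, -0.5]
finger_gap: 0.0174
grip_force: 0.0
```

```bash
python3 -c "
from h import *
look('look5.png')"
```

```text
12.75 [ 0.4971 -0.0542  0.0393] [ 0.6 -0.2 -0.5] 0.017391995966107094 0.0
-26 2171 maxz 63 y 19 p50 61; -18 3951 maxz 63 y 19 p50 61; -10 3779 maxz 63 y 12 p50 61; -2 3548 maxz 63 y 14 p50 61; 6 3358 maxz 63 y 11 p50 61; 14 2204 maxz 63 y -20 p50 60; 22 1534 maxz 25 y 0 p50 8; 30 1469 maxz 25 y 3 p50 8; 38 1415 maxz 26 y 2 p50 8; 46 1375 maxz 26 y 4 p50 8; 54 2121 maxz 141 y 18 p50 23; 62 15254 maxz 140 y 17 p50 123; 70 10645 maxz 133 y 9 p50 114; 78 1740 maxz 103 y -9 p50 23; 86 1103 maxz 90 y -10 p50 24; 94 498 maxz 26 y -2 p50 23; 102 125 maxz 25 y -1 p50 8; 110 360 maxz 9 y 1 p50 7; 118 1381 maxz 47 y -4 p50 20; 126 1270 maxz 46 y -3 p50 31;
```

The rake came free and settled flat on the floor, so gravity alone will not tilt it. I will instead use the end wall. I regrip farther forward, lift, press the handle end against the wall, then lower the hand so the end stays high.

Call:
jog_arm(
  gripper=[0.4, 0.4, 0.4, 0.4, 0.4, 0.15, 0.15, 0.15],
  offset=[
    [0, 0, 0],
    [0.6, 1.7, 0],
    [1.15, 3.4, 0],
    [1.15, 3.4, -1.5],
    [1.15, 3.4, -2.4],
    [1.15, 3.4, -2.4],
    [1.15, 3.4, -2.4],
    [1.15, 3.4, -2.4],
  ],
  twist=[0, 0, 0, 0, 0, 0, 0, 0],
  squeeze=30,
)

```text
clock: 13.85
tcp_pos: [0.5087, -0.0206, 0.0155]
orientation: [0.0, 0.811, 0.585, 0.0]
wrist_force: [0.6, 0.6, 0.3]
finger_gap: 0.0153
grip_force: 29.6
```

Call:
jog_arm(
  gripper=[0.15, 0.15, 0.15, 0.15, 0.15, 0.15, 0.15, 0.15],
  offset=[
    [0, 0, 0.7],
    [0, 0, 1.4],
    [0, 0, 2.1],
    [0, 0, 2.8],
    [0, 0, 3],
    [-0.2, -0.7, 3],
    [-0.4, -1.4, 3],
    [-0.4, -1.4, 3],
  ],
  twist=[0, 0, 0, 0, 0, 0, 0, 0],
)

```text
clock: 14.85
tcp_pos: [0.5042, -0.0348, 0.045]
orientation: [-0.0, 0.811, 0.585, -0.0]
wrist_force: [0.2, 0.6, -0.9]
finger_gap: 0.0151
grip_force: 29.7
```

```bash
python3 -c "
from h import *
look('look6.png')"
```

```text
14.85 [ 0.5042 -0.0348  0.045 ] [ 0.2  0.6 -0.9] 0.015070355550523705 29.655683458076965
-50 914 maxz 66 y 3 p50 61; -42 3993 maxz 80 y 7 p50 61; -34 3467 maxz 63 y -21 p50 61; -26 3309 maxz 63 y -9 p50 61; -18 3119 maxz 63 y -9 p50 61; -10 2975 maxz 63 y 1 p50 61; -2 2820 maxz 63 y -9 p50 61; 6 2721 maxz 63 y -23 p50 61; 14 1078 maxz 63 y 13 p50 61; 22 1119 maxz 54 y 2 p50 47; 30 1412 maxz 55 y 1 p50 8; 38 14692 maxz 146 y -14 p50 131; 46 11381 maxz 142 y 8 p50 120; 54 2412 maxz 113 y 9 p50 55; 62 1517 maxz 95 y 10 p50 54; 70 728 maxz 90 y 10 p50 54; 78 532 maxz 57 y -0 p50 54; 86 513 maxz 56 y -1 p50 54; 94 500 maxz 57 y 2 p50 54; 102 102 maxz 56 y 0 p50 53; 110 11 maxz 8 y -12 p50 7; 118 188 maxz 25 y 10 p50 14; 126 166 maxz 25 y 9 p50 16;
```

View pics/look6.png

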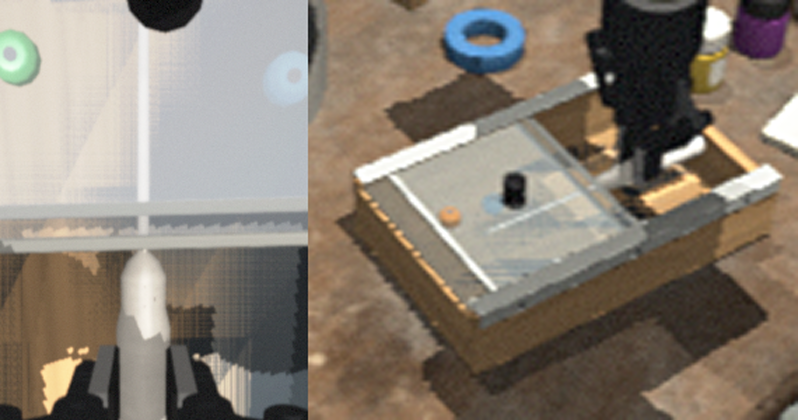

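The rake is level, with its top at 55 mm, its end at about x=104 and the tine under the pane. I move it up to the end wall.

Call:
jog_arm(
  gripper=[0.15, 0.15, 0.15, 0.15, 0.15, 0.15, 0.15, 0.15],
  offset=[
    [-0.25, -0.8, 0],
    [-0.4, -1.3, 0],
    [-0.5, -1.6, 0],
    [-0.55, -1.75, 0],
    [-0.57, -1.9, 0],
    [-0.57, -1.9, 0],
    [-0.57, -1.9, 0],
    [-0.57, -1.9, 0],
  ],
  twist=[0, 0, 0, 0, 0, 0, 0, 0],
)

```text
clock: 15.95
tcp_pos: [0.501, -0.0467, 0.0461]
orientation: [-0.004, 0.809, 0.588, 0.007]
wrist_force: [5.7, 24.1, 4.3]
finger_gap: 0.015
grip_force: 32.8
```

Call:
jog_arm(
  gripper=[0.15, 0.15, 0.15, 0.15, 0.15, 0.15, 0.15, 0.15],
  offset=[
    [0, 0, -0.15],
    [0, 0, -0.3],
    [0, 0, -0.45],
    [0, 0, -0.6],
    [0, 0, -0.75],
    [0, 0, -0.9],
    [0, 0, -1],
    [0, 0, -1],
  ],
  twist=[0, 0, 0, 0, 0, 0, 0, 0],
)

```text
clock: 16.95
tcp_pos: [0.5001, -0.0501, 0.0361]
orientation: [-0.002, 0.81, 0.587, 0.003]
wrist_force: [3.0, 12.5, 5.1]
finger_gap: 0.0147
grip_force: 31.8
```

```bash
python3 -c "
from h import *
look('look7.png')"
```

```text
16.95 [ 0.5001 -0.0501  0.0361] [ 3.  12.5  5.1] 0.014710392804042982 31.754671563394368
-34 79 maxz 61 y -20 p50 60; -26 4174 maxz 63 y 8 p50 61; -18 4004 maxz 63 y 22 p50 61; -10 3806 maxz 63 y 10 p50 61; -2 3609 maxz 63 y 7 p50 61; 6 3418 maxz 63 y -5 p50 61; 14 1896 maxz 63 y -18 p50 61; 22 1541 maxz 33 y 2 p50 7; 30 1638 maxz 37 y 3 p50 8; 38 1509 maxz 39 y -0 p50 8; 46 1559 maxz 42 y 1 p50 8; 54 14497 maxz 138 y 14 p50 122; 62 11601 maxz 133 y -7 p50 111; 70 2590 maxz 105 y 10 p50 45; 78 1443 maxz 86 y 9 p50 46; 86 714 maxz 82 y 10 p50 47; 94 618 maxz 52 y 3 p50 49; 102 653 maxz 53 y 4 p50 50; 110 304 maxz 54 y -1 p50 51; 118 136 maxz 36 y 11 p50 27; 126 167 maxz 34 y 10 p50 27;
```

View pics/look7.png

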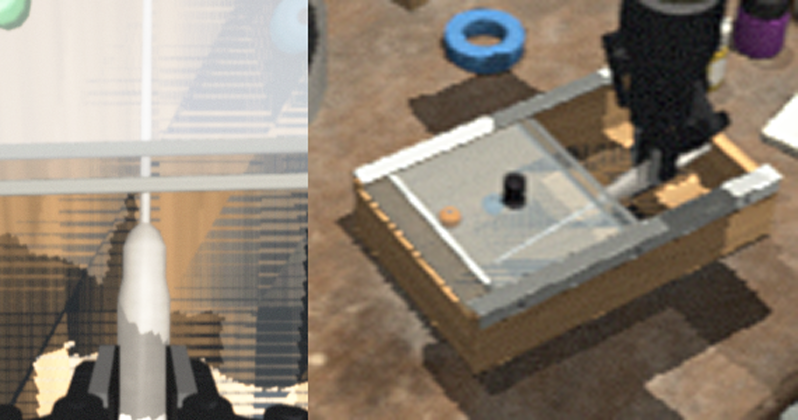

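This works: the handle now slopes about 11°, with its end high and the tine point near the floor. I back off the wall, raise, then draw along its axis so the handle end goes over the end wall.

Call:
jog_arm(
  gripper=[0.15, 0.15, 0.15, 0.15, 0.15, 0.15, 0.15, 0.15],
  offset=[
    [0.2, 0.6, 0.2],
    [0.2, 0.6, 0.9],
    [0.2, 0.6, 1.6],
    [0.2, 0.6, 2.2],
    [0.2, 0.6, 2.2],
    [-0.1, -0.3, 2.35],
    [-0.35, -1.1, 2.5],
    [-0.55, -1.8, 2.65],
  ],
  twist=[0, 0, 0, 0, 0, 0, 0, 0],
)

```text
clock: 18.05
tcp_pos: [0.493, -0.072, 0.0618]
orientation: [-0.0, 0.811, 0.585, -0.0]
wrist_force: [0.6, -0.4, -0.7]
finger_gap: 0.0148
grip_force: 31.4
```

```bash
python3 -c "
from h import *
look('look8.png')"
```

```text
18.05 [ 0.493  -0.072   0.0618] [ 0.6 -0.4 -0.7] 0.014819852938287303 31.405631380621344
-18 463 maxz 63 y -12 p50 60; -10 2900 maxz 63 y 21 p50 61; -2 2766 maxz 63 y -12 p50 61; 6 3093 maxz 63 y -14 p50 61; 14 2399 maxz 63 y 23 p50 49; 22 1284 maxz 53 y 2 p50 7; 30 1248 maxz 55 y 3 p50 7; 38 1194 maxz 56 y 2 p50 7; 46 1259 maxz 61 y 3 p50 7; 54 1441 maxz 65 y 5 p50 8; 62 1271 maxz 66 y 4 p50 8; 70 1327 maxz 69 y 2 p50 60; 78 14757 maxz 164 y 16 p50 148; 86 11647 maxz 157 y -7 p50 135; 94 1708 maxz 126 y -8 p50 70; 102 1577 maxz 112 y -9 p50 71; 110 861 maxz 107 y 9 p50 72; 118 619 maxz 76 y -1 p50 74; 126 615 maxz 78 y -1 p50 75; 134 311 maxz 78 y 0 p50 75; 166 4 maxz -0 y 12 p50 -0;
```

View pics/look8.png

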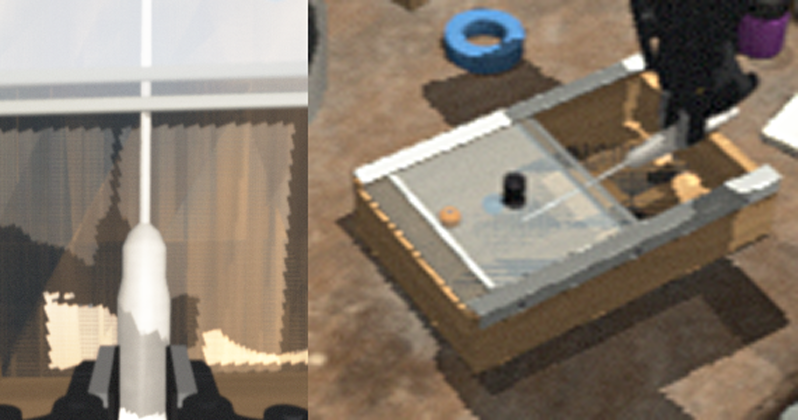

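The handle end is over the wall with its underside about 6 mm clear, but the tine is only about 3 mm below the pane edge. I lower the hand so the handle bears on the end wall and the tine steepens downward, then come back up.

Call:
jog_arm(
  gripper=[0.15, 0.15, 0.15, 0.15, 0.15, 0.15, 0.15, 0.15],
  offset=[
    [0, 0, -0.3],
    [0, 0, -0.6],
    [0, 0, -0.8],
    [0, 0, -1],
    [0, 0, -1.15],
    [0, 0, -1.15],
    [0, 0, -0.8],
    [0, 0, -0.4],
  ],
  twist=[0, 0, 0, 0, 0, 0, 0, 0],
)

```text
clock: 19.15
tcp_pos: [0.4932, -0.071, 0.0577]
orientation: [-0.0, 0.81, 0.586, -0.0]
wrist_force: [-0.8, -1.0, -1.2]
finger_gap: 0.0146
grip_force: 30.9
```

```bash
python3 -c "
from h import *
look('look9.png')"
```

```text
19.15 [ 0.4932 -0.071   0.0577] [-0.8 -1.  -1.2] 0.01457805209480965 30.939293364062905
-18 372 maxz 62 y -22 p50 60; -10 3087 maxz 63 y -23 p50 61; -2 2895 maxz 63 y 1 p50 61; 6 3248 maxz 63 y -5 p50 61; 14 2543 maxz 63 y 9 p50 37; 22 1317 maxz 42 y 3 p50 7; 30 1285 maxz 44 y 3 p50 7; 38 1242 maxz 47 y 2 p50 7; 46 1266 maxz 53 y 2 p50 7; 54 1441 maxz 56 y -1 p50 8; 62 1290 maxz 59 y 2 p50 8; 70 1358 maxz 63 y 1 p50 9; 78 15031 maxz 159 y 12 p50 143; 86 11591 maxz 152 y -7 p50 130; 94 1672 maxz 122 y 9 p50 66; 102 1579 maxz 108 y 9 p50 68; 110 774 maxz 103 y -9 p50 70; 118 666 maxz 75 y -1 p50 72; 126 629 maxz 77 y -2 p50 74; 134 85 maxz 76 y 0 p50 72; 166 2 maxz -0 y 11 p50 -1;
```

The slope is now about 15°, with the tine 14 mm below the pane edge and the handle clear of the wall. I draw it out along its axis, then lift.

Call:
jog_arm(
  gripper=[0.15, 0.15, 0.15, 0.15, 0.15, 0.15, 0.15, 0.15],
  offset=[
    [0, 0, 0.5],
    [-0.2, -0.65, 0.8],
    [-0.6, -2.0, 1.2],
    [-1.0, -3.35, 1.6],
    [-1.4, -4.7, 2.0],
    [-1.85, -6.1, 2.4],
    [-2.25, -7.5, 2.8],
    [-2.5, -8.3, 3.0],
  ],
  twist=[0, 0, 0, 0, 0, 0, 0, 0],
)

```text
clock: 20.25
tcp_pos: [0.4682, -0.1554, 0.0882]
orientation: [0.0, 0.811, 0.585, 0.0]
wrist_force: [0.9, 0.9, -0.5]
finger_gap: 0.0148
grip_force: 30.9
```

```bash
python3 -c "
from h import *
look('look10.png')"
```

```text
20.25 [ 0.4682 -0.1554  0.0882] [ 0.9  0.9 -0.5] 0.014835590225707981 30.941144423559308
46 568 maxz 9 y -20 p50 7; 54 1105 maxz 10 y 23 p50 7; 62 1122 maxz 59 y 4 p50 7; 70 1133 maxz 61 y 4 p50 7; 78 1100 maxz 63 y 6 p50 7; 86 1077 maxz 66 y 3 p50 7; 94 1052 maxz 68 y 4 p50 7; 102 1033 maxz 70 y 4 p50 7; 110 992 maxz 72 y 4 p50 7; 118 980 maxz 75 y 2 p50 7; 126 1577 maxz 76 y 3 p50 53; 134 876 maxz 83 y 5 p50 52; 142 1074 maxz 88 y 2 p50 0; 150 1081 maxz 90 y 3 p50 82; 158 1134 maxz 190 y -13 p50 87; 166 14795 maxz 190 y -10 p50 174;
```

View pics/look10.png

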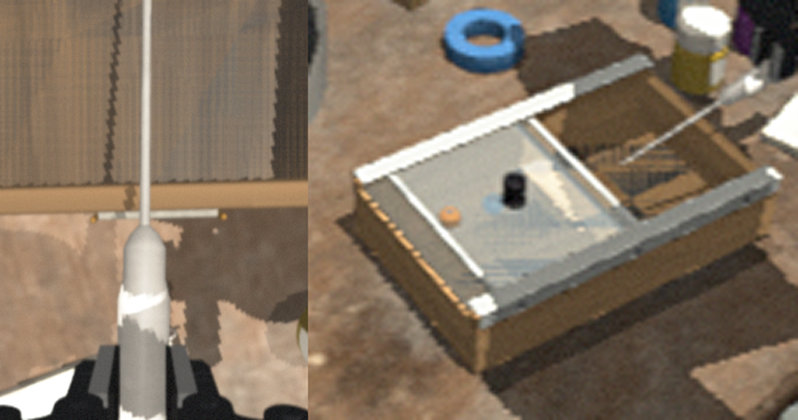

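The tine point is out of the opening, in front of the pane edge, and the pane and beads have stayed put. I lift straight up and hold.

Call:
jog_arm(
  gripper=[0.15, 0.15, 0.15, 0.15, 0.15, 0.15, 0.15, 0.15],
  offset=[
    [0, 0, 1],
    [0, 0, 3],
    [0, 0, 5.5],
    [0, 0, 8],
    [0, 0, 10.5],
    [0, 0, 12.5],
    [0, 0, 13.5],
    [0, 0, 14],
  ],
  twist=[0, 0, 0, 0, 0, 0, 0, 0],
)

```text
clock: 21.35
tcp_pos: [0.4685, -0.1539, 0.2283]
orientation: [0.0, 0.81, 0.586, 0.0]
wrist_force: [0.2, -0.2, -1.6]
finger_gap: 0.0152
grip_force: 30.9
```

Call:
jog_arm(
  gripper=[0.15, 0.15, 0.15, 0.15, 0.15, 0.15, 0.15, 0.15],
  offset=[
    [0, 0, 0],
    [0, 0, 0],
    [0, 0, 0],
    [0, 0, 0],
    [0, 0, 0],
    [0, 0, 0],
    [0, 0, 0],
    [0, 0, 0],
  ],
  twist=[0, 0, 0, 0, 0, 0, 0, 0],
)

```text
clock: 22.35
tcp_pos: [0.4684, -0.1542, 0.2279]
orientation: [0.0, 0.811, 0.586, 0.0]
wrist_force: [-0.6, -0.5, 0.7]
finger_gap: 0.0152
grip_force: 30.9
```

```bash
python3 - <<'E'
from beads import *
c,f=cam("top"); print(beads(c))
look("look11.png")
d,g=cam("scene"); save(d,"fin.png",(180,60,480,300),2.4)
E
```

```text
{'amber': (array([-71.6,  49.6]), 103, 30), 'red': (array([-73.3, -52.6]), 31, 32), 'green': (array([-44.6, -50.1]), 33, 29), 'blue': (array([-35.6,  44.6]), 14, 29)}
22.4 [ 0.4684 -0.1542  0.2278] [-0.4 -0.  -0.5] 0.014599618186066178 30.94694542698562
-2 123 maxz 9 y 1 p50 7; 6 414 maxz 9 y 20 p50 7; 14 388 maxz 9 y -8 p50 7; 22 384 maxz 10 y -10 p50 7; 30 384 maxz 9 y -21 p50 7; 38 363 maxz 9 y -1 p50 7; 46 349 maxz 10 y 14 p50 7; 54 351 maxz 9 y 2 p50 7; 62 408 maxz 199 y 5 p50 7; 70 440 maxz 201 y 4 p50 7; 78 444 maxz 203 y 4 p50 7; 86 452 maxz 206 y 4 p50 7; 94 440 maxz 208 y 4 p50 8; 102 433 maxz 210 y 4 p50 7; 110 441 maxz 212 y 3 p50 8; 118 438 maxz 215 y 2 p50 8; 126 527 maxz 217 y 2 p50 53; 134 485 maxz 223 y 1 p50 54; 142 786 maxz 227 y 1 p50 222; 150 845 maxz 230 y -0 p50 225; 158 1681 maxz 329 y 17 p50 231; 166 14898 maxz 329 y 19 p50 312;
```

View pics/fin.png

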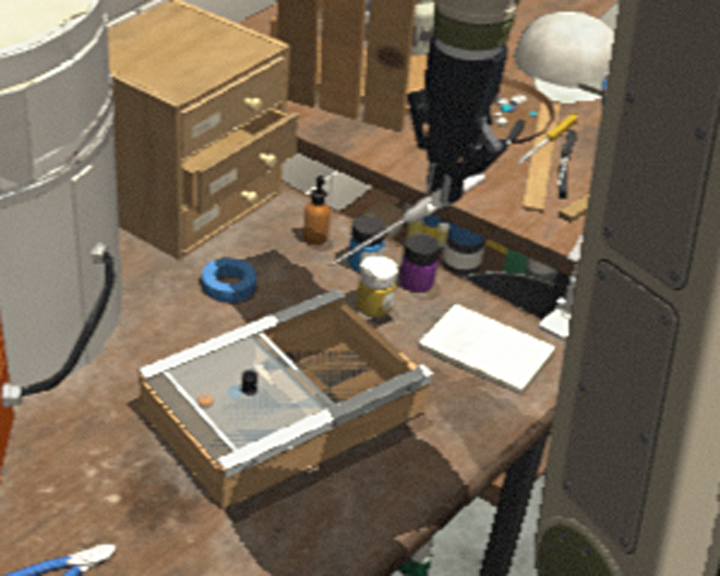

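The rake is held tilted and still, with its lowest point at about z = 0.19 m. The pane is open (knob at about (249,380) in the picture), the beads are in the tray, and the jars, dropper, tape and notebook stand as before.

```bash
python3 -c "
from workcell import env
print(env.hand_in())"
```

```text
the job is handed in; nothing more can be done
None
```

The job is handed in: the pane is fully back, all four beads moved 10–16 mm, and the rake came out tilted without touching the rear pane as far as I could measure (closest about 3 mm), held still about 12 cm above the tray; on the way it slipped from the grip once and dropped about 25 mm to the tray floor, so I tilted it by pressing its handle end against the end wall.

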